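Set a pushchair wheel to its valve mark in the run-out stand

TASK

A spoked wheel with an air tyre sits in the run-out stand with its valve stem somewhere near the bottom. Bring it to the start of the run-out check: with the fingertips, push the spokes round one after another until the valve stem is at the very top of the wheel, straight up above the axle, and leave the wheel standing still there. Push only on the spokes, never on the tyre or the valve stem, and leave the tools and gauges around the stand where they are.

Things in the scene. Friction and masses are not known exactly. Their poses are not given: they have to be found in the camera images.
- stand: Fixed grey steel run-out stand: base plate 170 x 400 x 12 mm (x, y, z), four posts, two flat rails, the wheel between them. Origin: centre of the underside of the base plate, on the table. x = along the axle, away from the robot at yaw 0; y = left as the robot sees it; z up.
- axle (a point): Centre of the wheel on its axle, 165 mm above the table, straight above the stand's origin; axes as the stand's. It does not turn.
- rail_top (a point): Middle of the top edge of the robot-side rail, 195 mm above the table. The two rails are flat bars 10 mm thick (stand x = +-43 to +-53 mm), 60 mm tall (135 to 195 mm above the table) and 380 mm long along y. The wheel is open above them and covered behind them. At the axle a bearing flange stands on the rail's outside, 62 mm wide, 54 mm tall, out to x = +-81 mm.
- dial (a point): Centre of the dial gauge (56 mm across) fixed on the left end of the stand at axle height; with its plunger it takes up stand y = 143 to 282 mm.
- wheel (a joint): Angle a of the wheel about its axle, rad. 0 = valve stem straight up; grows anticlockwise as the robot sees it (top going to stand +y): the valve lies from the axle in direction (y, z) = (sin a, cos a). Turns endlessly (2 pi is up again); starts between 2.64 and 3.64. Bearing drag 0.22 N m: pushed slowly it stops at once and stays. Wheel 280 mm across, hub 44 mm across, 64 mm long.
- spokes: Grey moulded spokes and rim, turning with the wheel. Origin: on the axle, mid-wheel; x along the axle, z towards the valve. Five straight spokes at joint angle + 36, 108, 180, 252, 324 degrees, so the valve is in mid-gap. Each is 12 mm wide, 34 mm deep (17 mm each side of the wheel's middle plane), from the hub (radius 22 mm) to the rim (inside radius 97 mm, 34 mm wide).
- tyre: Black air tyre, turning with the wheel: a ring of round section 36 mm (18 mm each side of the middle plane), inside radius 104 mm, outside radius 140 mm. Origin on the axle at the middle of the wheel. Not to be pushed.
- valve: Valve stem with black dust cap, turning with the wheel: a brass rod with a 10 mm wide cap, sticking inwards from the rim towards the axle. Origin on the axle at the middle of the wheel; z points from the axle out to the stem, so z straight up means done. The stem occupies z = 74 (cap end) to 97 mm (rim). Not to be pushed.
- valve_tip (a point): Cap end of the valve stem, 74 mm from the axle.
- vblock_a: Loose ground steel V-block, 60 x 45 x 50 mm, 0.65 kg, on the table in front of the stand. Origin: centre of the underside.
- vblock_b: The other V-block of the pair, the same.
- spanner: Loose open-end spanner, 150 mm long, lying flat in front of the stand. Origin: underside, middle.
- axle_nut: Loose steel nut, 19 mm wide, 10 mm tall, on the robot-side ledge of the stand's base plate. Origin: underside.
- caliper: Loose digital caliper, 230 mm long, 12 mm thick, lying on the table to the left. Origin: underside, middle of the beam.
- ring_gauge: Loose steel ring gauge, 64 mm across, 22 mm tall, on the table to the right. Origin: underside.
- gauge_stand: Loose magnetic-base dial gauge stand, base 60 x 50 x 55 mm, 205 mm tall, 1.4 kg, on the table to the right. Origin: underside of its base.

How it is judged:
On the way:
1. the fingers push on the spokes (contact force between the fingers and spokes above 0.3 N), for 0.1 s.
At the end, for the whole second after the job is handed in: The valve stem is at the top of the wheel, within 5 degrees of straight up above the axle, and the wheel stands still (angle between valve's own z axis and vertical below 0.087 rad and velocity of joint wheel between -0.05 and 0.05 rad/s); the robot touches nothing.
It fails at once if the valve stem is pushed (more than 2 N) (contact force between any of the fingers, the arm and valve above 2 N).
It fails at once if the tyre is pushed (more than 5 N) (contact force between any of the fingers, the arm and tyre above 5 N).
It fails at once if a tool or gauge beside the stand is moved more than 20 mm or picked up (distance of any of vblock_a, vblock_b, spanner, axle_nut, caliper, ring_gauge, gauge_stand from where it was at the start of the episode above 0.02 m).
It also fails if it takes over 72 s, if anything falls off the work surface, if the arm or the gripper's body presses on something with over 40 N, if the wrist force passes 120 N, or if a joint passes its speed limit or range.

ROBOT

A 7-joint arm with a two-finger parallel gripper is mounted at the origin on the work surface. World frame = base frame: x ahead of the robot, y to its left, z up, the work surface at z = 0. Lengths are in m, angles in rad, forces in N, time in s.
With the tool pointing down it reaches from about 0.425 to 0.925 m from the base axis. Payload 6.8 kg.
Tool frame: the origin (TCP) lies between the finger pads; the fingertips stand bot.tip_extent ahead of it and the grasp point (between the pads) lies 2 mm behind it (bot.tip_extent is the distance from the TCP to the fingertips, in m); y points along the fingers, x is the direction in which the jaws open and shut, and the axes are right-handed (so a half turn about y gives the same grasp; the last joint's range is limited). The gripper opens to 85 mm and grips with 20 to 120 N. Pads are 22 mm wide; open, the fingers measure 114 mm over their backs; the gripper's body (76 mm by 85 mm) begins 54 mm behind the grasp point. The pads swing forward as they close: fully open they stand 13 mm farther back than shut.
Start: joints at [1.032, 0.477, 0.022, 1.555, -0.011, 1.109, -0.083], TCP at [0.282, -0.613, 0.215] pointing down, gripper open.
Joint ranges: [-2.96, 2.96], [-0.34, 2.1], [-1.41, 1.46], [0.24, 2.44], [-1.37, 4.51], [0.17, 1.92], [-2.96, 2.96]. Speed limits (rad/s): [2.39, 2.39, 3.14, 3.14, 3.14, 3.14, 3.14].

INTERFACE

Orientations are given as a 3x3 rotation matrix whose columns are the frame's x, y, z axes.
In Python, from station import state, vision, bot gives the robot as it stands. The module is installed in compiled form; this text tells all that it offers.
- The arm moves only by the tool jog_arm, never from a script. Its argument "deltas" is one flat list of numbers, 7 for each row, row after row: the turn, a rotation vector about the tool's x, y, z in degrees, then the shift along the tool's x, y, z in m, then the finger opening in m, from 0 to 0.0854. A call has 1 to 10 rows; each row shifts and turns the commanded pose from where the row before left it, along the tool's axes as they then stand; what a row does not reach is not made up. A row lasts 1/12 s, in which the tool goes at most 41.7 mm and 7.16 degrees, less where a joint would pass 70% of its speed; a pose out of reach is approached as far as the arm can. A call with a gripper value outside its range is refused whole. The fingers move at their own pace and stop on an object; "grip_force" is the grip in N (left out, the last holds). Time passes only in rows, so rows that do not move let the fingers close. It gives the time, the measured TCP pose, the force and the opening at its end, in the units of the state.
- state(): the state, without advancing time (a new reading comes with each control period).
- vision.capture(name): name is "side" or "top"; returns (picture, depth): 480x640x3 uint8, red, green, blue; 480x640 float32, m along the optical axis (not along the pixel's ray), 0 where there is no reading.
- vision.get_calibration(name): a dict with "vertical_fov" (degrees; the focal length in pixels is half the picture's height over the tangent of half this angle, whatever the lens; pixels are square), "cx", "cy" (the principal point, pixels), "R" (3x3) and "t" (3): a world point X has camera coordinates R X + t. Camera axes: x right, y down, z forward; pixel columns grow to the right and rows downward; lengths in m; the calibration is good to about 2 mm. A picture is of the moment at which its call begins. get_calibration takes no time and is no camera call.
- bot.finish_job(): hands the job in, once; it reports no verdict.
The state is a dict: "time_s": time; "qpos": joint angles; "dq": joint speeds; "joint_torque": joint torques, N m; "tcp_pos": TCP position; "ee_rot": TCP orientation; "contact_force": force on the tool from outside, world axes, zero at the start; "torque": the same for the moment, N m; "finger_gap": opening from 0.0 (shut) to 1.0 (fully open).
Only numpy, scipy, OpenCV 4.12 (cv2) and the standard library are available. Lean on these libraries where they do the work, as an engineer would, in place of code of your own. Each camera call takes 0.05 s, during which the arm holds its last target. There are 200 camera calls.

## Working session

There is one attempt and no reset: what is moved stays moved. The work goes in short steps, Python scripts to look and compute and a tool call to move; the robot and the scene stay as the last step left them, time stands still between calls to the robot, and variables do not carry over. Pictures are saved under pics/ and viewed, about 8 in all and at most 12, crops included, and the job is handed in when it is done.

Besides the shell and the picture viewer there is one more tool, called after "Emit:" as name(argument=value, ...) on one line, values as JSON. jog_arm: Moves the arm, as the interface text tells. Its arguments: {"type":"object","properties":{"deltas":{"type":"array","items":{"type":"number"}},"grip_force":{"type":"number"}},"required":["deltas"]}

```bash
mkdir -p pics
cat > h.py <<'E'
from station import state, vision, bot
import numpy as np, cv2
def cal(n):
    c=vision.get_calibration(n); f=240/np.tan(np.radians(c["vertical_fov"])/2)
    return f,c["cx"],c["cy"],np.array(c["R"]),np.array(c["t"])
def pt(n,d,u,v):
    f,cx,cy,R,t=cal(n); z=d[int(v),int(u)] if not np.isscalar(d) else d
    return R.T@(np.array([(u-cx)/f*z,(v-cy)/f*z,z])-t)
def proj(n,X):
    f,cx,cy,R,t=cal(n); p=R@np.array(X)+t; return np.array([f*p[0]/p[2]+cx,f*p[1]/p[2]+cy])
def snap(n,name):
    im,d=vision.capture(n); cv2.imwrite(f"pics/{name}.png",im[:,:,::-1]); np.save(f"pics/{name}.npy",d); return im,d
E
python3 - <<'E'
from h import *
for n in("side","top"):
    snap(n,n+"0"); f,cx,cy,R,t=cal(n); print(n,f,cx,cy,(-R.T@t).round(3),R.round(2).tolist())
s=state();print(s["time_s"],s["tcp_pos"],np.round(s["ee_rot"],3).tolist(),s["finger_gap"],bot.tip_extent)
E
```

```text
side 539.4523720522906 316.2972079013332 237.5087151395934 [-0.042  0.99   1.208] [[-0.88, -0.48, 0.0], [-0.33, 0.6, -0.72], [0.35, -0.64, -0.69]]
top 589.9303396973132 324.126599676071 241.38909291117116 [ 0.325 -0.004  1.554] [[-0.01, -1.0, -0.01], [-0.99, 0.01, -0.13], [0.13, 0.0, -0.99]]
0.1 [ 0.28161046 -0.61283866  0.21374302] [[0.418, -0.001, 0.909], [-0.909, 0.001, 0.418], [-0.002, -1.0, -0.0]] 1.0024425093420777 0.017
```

View pics/side0.png

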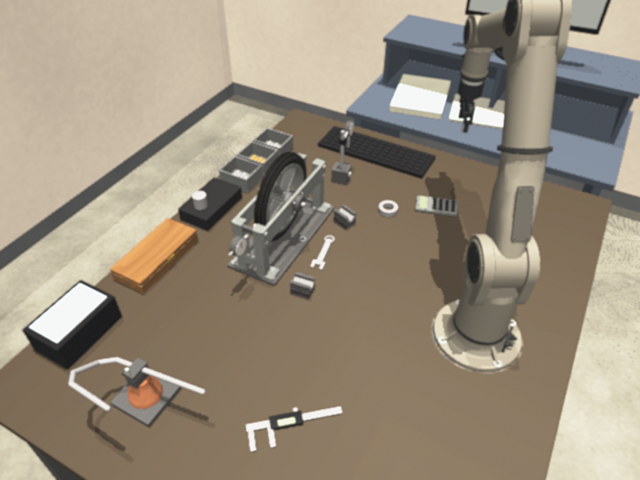

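View pics/top0.png

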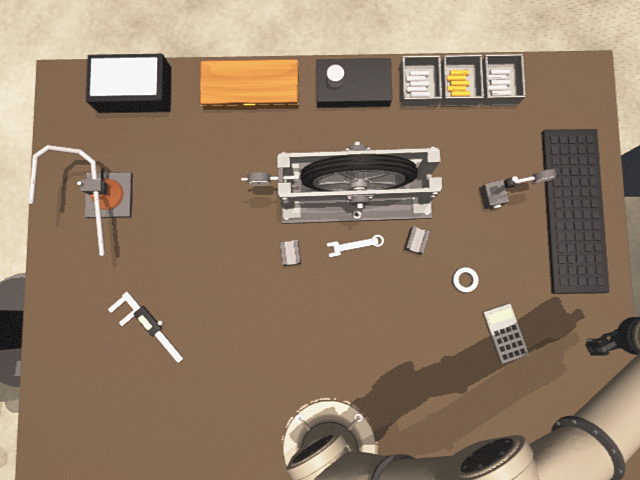

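Run:
```python
import cv2,numpy as np
a=cv2.imread("pics/top0.png")[135:230,240:450]; b=cv2.imread("pics/side0.png")[140:285,220:345]
a=cv2.resize(a,None,fx=3.8,fy=3.8,interpolation=2)
cv2.imwrite("pics/c_top.png",a)
b=cv2.resize(b,None,fx=4,fy=4,interpolation=2); cv2.imwrite("pics/c_side.png",b)
```

```text
(no output)
```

View pics/c_top.png

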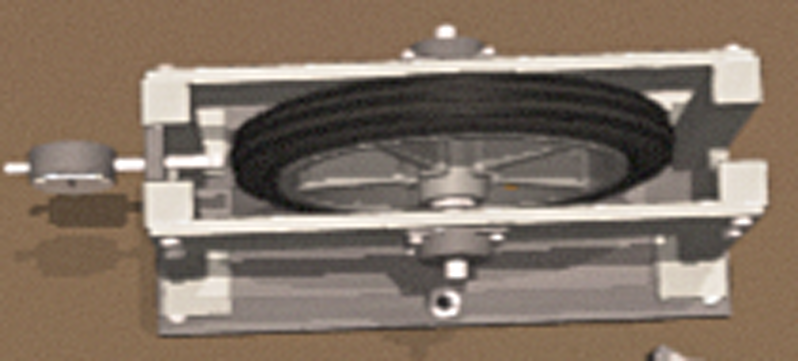

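View pics/c_side.png

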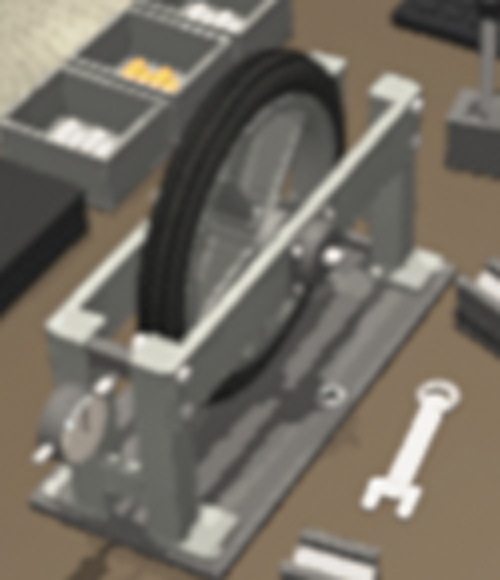

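Run:
```python
from h import *
def ray(n,u,v,z):
    f,cx,cy,R,t=cal(n); c=-R.T@t; d=R.T@np.array([(u-cx)/f,(v-cy)/f,1]); return (c+d*(z-c[2])/d[2]).round(4)
def T(a,b,z): return ray("top",240+(a+.5)/3.8-.5,135+(b+.5)/3.8-.5,z)
d=np.load("pics/top0.npy")
for nm,a,b,z in [("baseFL",160,327,.012),("baseFR",730,310,.012),("railnearL",200,222,.195),("railnearR",715,203,.195),("railfarL",200,70,.195),("railfarR",710,52,.195),("FLpost",148,232,.195),("FRpost",765,207,.195),("BL",145,72,.195),("BR",760,50,.195),("axF",456,268,.165),("axB",446,33,.165),("nut",445,302,.022)]:
    p=T(a,b,z); u,v=240+a/3.8,135+b/3.8; print(nm,p,"depth:",pt("top",d,round(u),round(v)).round(3))
```

```text
baseFL [0.581  0.1148 0.012 ] depth: [0.58  0.114 0.013]
baseFR [ 0.5872 -0.2825  0.012 ] depth: [ 0.585 -0.283  0.015]
railnearL [0.616  0.0757 0.195 ] depth: [0.617 0.074 0.192]
railnearR [ 0.6233 -0.2426  0.195 ] depth: [ 0.624 -0.244  0.193]
railfarL [0.7126 0.0751 0.195 ] depth: [0.712 0.073 0.198]
railfarR [ 0.7193 -0.243   0.195 ] depth: [ 0.717 -0.244  0.196]
FLpost [0.6102 0.1079 0.195 ] depth: [0.613 0.108 0.179]
FRpost [ 0.6203 -0.2734  0.195 ] depth: [ 0.621 -0.274  0.192]
BL [0.7119 0.1094 0.195 ] depth: [ 0.767  0.125 -0.002]
BR [ 0.7201 -0.2742  0.195 ] depth: [ 0.777 -0.315 -0.004]
axF [ 0.5905 -0.0835  0.165 ] depth: [ 0.588 -0.084  0.167]
axB [ 0.743  -0.0804  0.165 ] depth: [ 0.738 -0.08   0.176]
nut [ 0.594  -0.0836  0.022 ] depth: [ 0.595 -0.084  0.019]
```

```bash
cat >> h.py <<'E'
yaw=0.021; C=np.array([.668,-.083,.165]); ex=np.array([np.cos(yaw),np.sin(yaw),0]); ey=np.array([-np.sin(yaw),np.cos(yaw),0]); ez=np.array([0,0,1.])
def W(x,y,z): return C+x*ex+y*ey+z*ez   # stand axes, z from the axle
def rect(n,im,off=-.017,s=1200,r=.15):
    q=[(-r,r),(r,r),(r,-r),(-r,-r)]  # seen from robot: left=+y
    src=np.float32([proj(n,W(off,-a,b)) for a,b in q]); L=2*r*s
    dst=np.float32([(0,0),(L,0),(L,L),(0,L)])
    return cv2.warpPerspective(im,cv2.getPerspectiveTransform(src,dst),(int(L),int(L)),flags=cv2.INTER_CUBIC)
def look(tag,grid=True):
    o=[]
    for n in("side","top"):
        im,d=snap(n,tag+n); o.append(rect(n,im)[:,:,::-1].copy())
        for r in(.022,.097,.140): cv2.circle(o[-1],(180,180),int(r*1200),(0,255,0),1)
        for k in range(-90,91,10):
            t=np.radians(k); p=lambda r:(int(180-1200*r*np.sin(t)),int(180-1200*r*np.cos(t)))
            cv2.line(o[-1],p(.097),p(.104 if k else .12),(0,0,255),1)
    cv2.imwrite(f"pics/{tag}.png",np.hstack(o))
E
python3 -c "
from h import *
look('r0')"
```

```text
(no output)
```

View pics/r0.png

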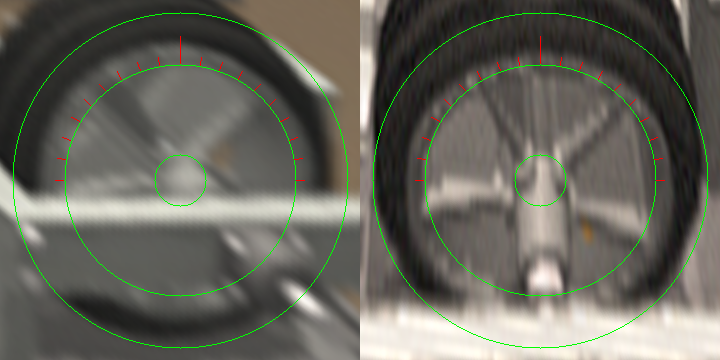

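The top view (rectified onto the wheel's front face) shows spokes at about -43°, +29°, +100° and -112°, and the brass stem low on the right. That puts the valve near 207°, so it needs about +153° anticlockwise. I'll close the gripper, lift, and turn the tool to point forward.

Emit:
jog_arm(deltas=[0,4.7,0,0,-0.04,0,0,0,4.7,0,0,-0.04,0,0,0,4.7,0,0,-0.04,0,0,0,4.7,0,0,-0.04,0,0,0,4.7,0,0,-0.03,0,0], grip_force=40)

```text
time_s: 0.62
tcp_pos: [0.282, -0.6136, 0.4085]
ee_rot: [[0.017, 0.002, 1.0], [-1.0, -0.003, 0.017], [0.003, -1.0, 0.002]]
contact_force: [0.3, -1.9, -0.3]
finger_gap: 0.299
```

Emit:
jog_arm(deltas=[6.5,0,0,0,0,0,0,6.5,0,0,0,0,0,0,6.5,0,0,0,0,0,0,6.5,0,0,0,0,0,0,6.5,0,0,0,0,0,0,6.5,0,0,0,0,0,0,6.5,0,0,0,0,0,0,6.5,0,0,0,0,0,0,6.5,0,0,0,0,0,0,6.5,0,0,0,0,0,0])

```text
time_s: 1.45
tcp_pos: [0.2805, -0.6141, 0.4054]
ee_rot: [[0.018, 0.908, 0.418], [-1.0, 0.015, 0.009], [0.002, -0.418, 0.908]]
contact_force: [0.3, -0.4, -0.4]
finger_gap: 0.004
```

```bash
cat >> h.py <<'E'
import sys
TILT=25
def goal(y,z,tipx=-.009):
    "deltas for tip at stand (tipx,y,z above axle); prints rotvec deg and shift in current tool axes (after turn)"
    s=state(); R=np.array(s["ee_rot"]); p=np.array(s["tcp_pos"]); t=np.radians(TILT)
    ty=np.cos(t)*ex-np.sin(t)*ez; tx=-ey; G=np.c_[tx,ty,np.cross(tx,ty)]
    from scipy.spatial.transform import Rotation as Ro
    g=W(tipx,y,z)-bot.tip_extent*ty
    tip=p+bot.tip_extent*R[:,1]-C
    print("t",round(s["time_s"],2),"tip stand",[round(float(tip@e),4) for e in(ex,ey,ez)],"gap",round(s["finger_gap"],2),"F",np.round(s["contact_force"],1))
    print("turn",Ro.from_matrix(R.T@G).as_rotvec(True).round(2),"shift(goal axes)",(G.T@(g-p)).round(4))
E
python3 -c "
from h import *
goal(-.02,.12,-.13); print(state()['qpos'],state()['tcp_pos'])"
```

```text
t 1.45 tip stand [-0.3831, -0.5229, 0.2333] gap 0.0 F [ 0.3 -0.4 -0.4]
turn [-0.29  0.03  0.23] shift(goal axes) [-0.5029  0.2772  0.0044]
[ 1.56940478  0.39722138 -0.06292143  1.69880773 -1.18791762  1.31386815
  0.46799042] [ 0.28053354 -0.61413138  0.40536434]
```

Emit:
jog_arm(deltas=[0,0,0,-0.03,0.03,0,0,0,0,0,-0.03,0.03,0,0,0,0,0,-0.03,0.03,0,0,0,0,0,-0.03,0.03,0,0,0,0,0,-0.03,0.02,0,0,0,0,0,-0.03,0.02,0,0,0,0,0,-0.03,0.02,0,0,0,0,0,-0.03,0.02,0,0,0,0,0,-0.03,0.01,0,0,0,0,0,-0.03,0.01,0,0])

```text
time_s: 2.28
tcp_pos: [0.4498, -0.3609, 0.3172]
ee_rot: [[0.019, 0.904, 0.428], [-1.0, 0.022, -0.001], [-0.01, -0.428, 0.904]]
contact_force: [1.4, -1.5, -2.6]
finger_gap: 0.002
```

Emit:
jog_arm(deltas=[0,0,0,-0.03,0.01,0,0,0,0,0,-0.03,0.01,0,0,0,0,0,-0.03,0.01,0,0,0,0,0,-0.03,0.01,0,0,0,0,0,-0.03,0.01,0,0,0,0,0,-0.03,0.007,0,0,0,0,0,-0.02,0,0,0,0,0,0,0,0,0,0])

```text
time_s: 2.95
tcp_pos: [0.4766, -0.2393, 0.3098]
ee_rot: [[0.132, 0.85, 0.51], [-0.989, 0.15, 0.007], [-0.07, -0.505, 0.86]]
contact_force: [1.3, 0.0, -1.0]
finger_gap: -0.001
```

```bash
python3 -c "
from h import *
goal(-.02,.12,-.13); goal(-.015,.045,-.009); print(state()['qpos'],state()['tcp_pos'])"
```

```text
t 2.95 tip stand [-0.1802, -0.15, 0.1362] gap -0.0 F [ 1.3  0.  -1. ]
turn [ 5.66 -0.56 -7.55] shift(goal axes) [-0.1323  0.0521  0.0048]
t 2.95 tip stand [-0.1802, -0.15, 0.1362] gap -0.0 F [ 1.3  0.  -1. ]
turn [ 5.66 -0.56 -7.55] shift(goal axes) [-0.1373  0.1935 -0.012 ]
[ 2.14385173  0.26520725 -1.40950971  2.29797534 -1.36579177  0.5714038
  0.47878996] [ 0.47657852 -0.23933232  0.30984118]
```

The arm ran into its q3 and q5 limits on this branch: q5 is about -1.37, and it needs to be near π for a forward-pointing tool. I'll go back to tool-down, flip the jaw, and come in from the left side so that q5 unwinds the other way.

Emit:
jog_arm(deltas=[-6.5,0,0,0,-0.01,0,0,-6.5,0,0,0,-0.01,0,0,-6.5,0,0,0,-0.01,0,0,-6.5,0,0,0,-0.01,0,0,-6.5,0,0,0,-0.01,0,0,-6.5,0,0,0,-0.01,0,0,-6.5,0,0,0,-0.01,0,0,-6.5,0,0,0,-0.01,0,0,-6.5,0,0,0,-0.01,0,0,-6.5,0,0,0,0,0,0])

```text
time_s: 3.78
tcp_pos: [0.4327, -0.2503, 0.3748]
ee_rot: [[0.138, 0.009, 0.99], [-0.987, 0.081, 0.137], [-0.079, -0.997, 0.02]]
contact_force: [-0.2, 1.0, 0.8]
finger_gap: 0.002
```

```bash
sed -i 's/tx=-ey;/tx=ey;/; s/t=np.radians(TILT)/t=np.radians(T)/; s/def goal(y,z,tipx=-.009)/def goal(y,z,tipx=-.009,T=25)/; s/^    print("turn"/    print("q",np.round(s["qpos"],2),"tcp",np.round(p,3))\n    print("turn"/' h.py; python3 -c "
from h import *
goal(.35,.25,-.25,90); print(np.round(state()['ee_rot'],2).tolist())"
```

```text
t 3.78 tip stand [-0.2386, -0.1609, 0.1929] gap 0.0 F [-0.2  1.   0.8]
q [ 1.49  0.28 -1.24  1.66  0.19  1.41 -1.21] tcp [ 0.433 -0.25   0.375]
turn [  -6.96 -173.13    1.31] shift(goal axes) [ 0.5123 -0.0572  0.0113]
[[0.14, 0.01, 0.99], [-0.99, 0.08, 0.14], [-0.08, -1.0, 0.02]]
```

Emit:
jog_arm(deltas=[0,-7,0,0,0,0,0,0,-7,0,0,0,0,0,0,-7,0,0,0,0,0,0,-7,0,0,0,0,0,0,-7,0,0,0,0,0,0,-7,0,0,0,0,0,0,-7,0,0,0,0,0,0,-7,0,0,0,0,0,0,-7,0,0,0,0,0,0,-7,0,0,0,0,0])

```text
time_s: 4.62
tcp_pos: [0.4319, -0.2483, 0.3729]
ee_rot: [[0.98, 0.011, 0.199], [-0.2, 0.086, 0.976], [-0.006, -0.996, 0.086]]
contact_force: [0.1, -0.3, 0.3]
finger_gap: 0.003
```

Emit:
jog_arm(deltas=[0,-7,0,0,0,0,0,0,-7,0,0,0,0,0,0,-7,0,0,0,0,0,0,-7,0,0,0,0,0,0,-7,0,0,0,0,0,0,-7,0,0,0,0,0,0,-7,0,0,0,0,0,0,-7,0,0,0,0,0,0,-7,0,0,0,0,0,0,-7,0,0,0,0,0])

```text
time_s: 5.45
tcp_pos: [0.4319, -0.2483, 0.3729]
ee_rot: [[0.523, 0.011, -0.853], [0.849, 0.086, 0.521], [0.079, -0.996, 0.036]]
contact_force: [-0.0, -0.2, -0.4]
finger_gap: -0.001
```

```bash
python3 -c "
from h import *
goal(.35,.25,-.25,90)"
```

```text
t 5.45 tip stand [-0.2393, -0.1589, 0.191] gap -0.0 F [-0.  -0.2 -0.4]
q [ 1.57  0.35 -1.39  1.66  0.26  1.42  1.16] tcp [ 0.432 -0.248  0.373]
turn [ -0.69 -32.71   4.97] shift(goal axes) [ 0.5103 -0.0591  0.0105]
```

Emit:
jog_arm(deltas=[0,-6.5,1,0,0,0,0,0,-6.5,1,0,0,0,0,0,-6.5,1,0,0,0,0,0,-6.5,1,0,0,0,0,0,-6.5,1,0,0,0,0])

```text
time_s: 5.87
tcp_pos: [0.432, -0.2483, 0.3729]
ee_rot: [[-0.018, -0.012, -1.0], [1.0, 0.002, -0.018], [0.003, -1.0, 0.012]]
contact_force: [-0.8, -0.1, -0.1]
finger_gap: 0.001
```

Emit:
jog_arm(deltas=[0,0,0,0.035,0,-0.005,0,0,0,0,0.035,0,-0.005,0,0,0,0,0.035,0,-0.005,0,0,0,0,0.035,0,-0.005,0,0,0,0,0.035,0,-0.005,0,0,0,0,0.035,0,-0.005,0,0,0,0,0.035,0,0,0,0,0,0,0.035,0,0,0,0,0,0,0.035,0,0,0,0,0,0,0.035,0,0,0])

```text
time_s: 6.7
tcp_pos: [0.4577, 0.104, 0.3733]
ee_rot: [[-0.011, -0.013, -1.0], [1.0, 0.002, -0.011], [0.003, -1.0, 0.013]]
contact_force: [-0.0, -0.6, 0.5]
finger_gap: 0.002
```

```bash
python3 -c "
from h import *
goal(.35,.25,-.25,90)"
```

```text
t 6.7 tip stand [-0.2065, 0.1914, 0.1913] gap 0.0 F [-0.  -0.6  0.5]
q [ 0.87  0.21 -1.37  1.73  0.2   1.38  1.05] tcp [0.458 0.104 0.373]
turn [-0.73 -0.56  0.15] shift(goal axes) [ 0.1587 -0.0587  0.0437]
```

Emit:
jog_arm(deltas=[0,0,0,0.035,0,0,0,0,0,0,0.035,0,0,0,0,0,0,0.035,0,0,0,0,0,0,0.035,0,0,0,0,0,0,0.035,0,0,0])

```text
time_s: 7.12
tcp_pos: [0.4558, 0.2793, 0.3729]
ee_rot: [[-0.011, -0.015, -1.0], [1.0, 0.003, -0.011], [0.003, -1.0, 0.015]]
contact_force: [0.2, -0.7, 1.1]
finger_gap: -0.007
```

Emit:
jog_arm(deltas=[-6.5,0,0,0,0,0,0,-6.5,0,0,0,0,0,0,-6.5,0,0,0,0,0,0,-6.5,0,0,0,0,0,0,-6.5,0,0,0,0,0,0])

```text
time_s: 7.53
tcp_pos: [0.4558, 0.2789, 0.3737]
ee_rot: [[-0.015, 0.529, -0.848], [1.0, 0.011, -0.011], [0.004, -0.848, -0.53]]
contact_force: [-0.3, 0.6, -0.6]
finger_gap: -0.001
```

```bash
python3 -c "
from h import *
goal(.05,.12,-.15,25)"
```

```text
t 7.53 tip stand [-0.1956, 0.3662, 0.1943] gap -0.0 F [-0.3  0.6 -0.6]
q [ 0.57 -0.18 -1.29  1.97  0.26  0.81  0.68] tcp [0.456 0.279 0.374]
turn [-33.02  -0.41  -0.11] shift(goal axes) [-0.3162  0.07    0.0574]
```

Emit:
jog_arm(deltas=[0,5.5,3.4,0,0,0,0,0,5.5,3.4,0,0,0,0,0,5.5,3.4,0,0,0,0,0,5.5,3.4,0,0,0,0,0,5.5,3.4,0,0,0,0,0,5.5,3.4,0,0,0,0,0,5.5,3.4,0,0,0,0])

```text
time_s: 8.12
tcp_pos: [0.4516, 0.2772, 0.3699]
ee_rot: [[0.613, 0.398, -0.682], [0.79, -0.323, 0.521], [-0.013, -0.859, -0.513]]
contact_force: [-1.0, -0.5, 0.8]
finger_gap: 0.002
```

```bash
python3 -c "
from h import *
goal(.05,.12,-.15,25)"
```

```text
t 8.12 tip stand [-0.2021, 0.359, 0.1903] gap 0.0 F [-1.  -0.5  0.8]
q [ 0.03  0.3  -1.25  1.77  0.79  1.52 -0.45] tcp [0.452 0.277 0.37 ]
turn [-33.06 -26.   -29.88] shift(goal axes) [-0.3146  0.0722  0.0521]
```

Emit:
jog_arm(deltas=[-6.5,0,0,0,0,0,0,-6.5,0,0,0,0,0,0,-6.5,0,0,0,0,0,0,-6.5,0,0,0,0,0,0,-6.5,0,0,0,0,0,0])

```text
time_s: 8.53
tcp_pos: [0.4514, 0.2779, 0.3708]
ee_rot: [[0.608, 0.708, -0.358], [0.794, -0.549, 0.262], [-0.011, -0.444, -0.896]]
contact_force: [0.6, 0.2, -0.0]
finger_gap: 0.001
```

```bash
python3 -c "
from h import *
goal(.05,.12,-.15,25)"
```

```text
t 8.53 tip stand [-0.1972, 0.3557, 0.1982] gap 0.0 F [ 0.6  0.2 -0. ]
q [-0.43  0.43 -1.05  1.93  1.19  1.88 -0.85] tcp [0.451 0.278 0.371]
turn [ -1.52 -16.2  -35.1 ] shift(goal axes) [-0.3153  0.0727  0.0528]
```

Emit:
jog_arm(deltas=[0,0,0,-0.024,0.0165,-0.008,0,0,0,0,-0.024,0.0165,-0.008,0,0,0,0,-0.024,0.0165,-0.008,0,0,0,0,-0.024,0.0165,-0.008,0,0,0,0,-0.024,0.0165,-0.008,0,0,0,0,-0.024,0.0165,-0.008,0])

```text
time_s: 9.03
tcp_pos: [0.4508, 0.0944, 0.3702]
ee_rot: [[0.609, 0.705, -0.364], [0.793, -0.549, 0.264], [-0.013, -0.45, -0.893]]
contact_force: [-0.1, 0.8, 0.0]
finger_gap: -0.001
```

```bash
python3 -c "
from h import *
goal(.05,.12,-.15,25)"
```

```text
t 9.03 tip stand [-0.2016, 0.1723, 0.1975] gap -0.0 F [-0.1  0.8  0. ]
q [-0.02  0.04 -1.08  2.25  1.13  1.43 -0.7 ] tcp [0.451 0.094 0.37 ]
turn [ -1.93 -16.23 -35.17] shift(goal axes) [-0.1319  0.0765  0.0504]
```

Emit:
jog_arm(deltas=[0,-2.5,-5.6,0,0,0,0,0,-2.5,-5.6,0,0,0,0,0,-2.5,-5.6,0,0,0,0])

```text
time_s: 9.28
tcp_pos: [0.4507, 0.0959, 0.3711]
ee_rot: [[0.327, 0.844, -0.424], [0.945, -0.291, 0.149], [0.002, -0.45, -0.893]]
contact_force: [0.2, -0.6, 0.4]
finger_gap: -0.002
```

```bash
python3 -c "
from h import *
goal(.05,.12,-.15,25)"
```

```text
t 9.28 tip stand [-0.1993, 0.1782, 0.1984] gap -0.0 F [ 0.2 -0.6  0.4]
q [ 0.03 -0.28 -0.93  2.42  1.19  0.88 -0.5 ] tcp [0.451 0.096 0.371]
turn [ -1.69  -8.97 -18.2 ] shift(goal axes) [-0.1334  0.077   0.0512]
```

Emit:
jog_arm(deltas=[0,0,0,0.0065,0.017,-0.0085,0,0,0,0,0.0065,0.017,-0.0085,0,0,0,0,0.0065,0.017,-0.0085,0,0,0,0,0.0065,0.017,-0.0085,0,0,0,0,0.0065,0.017,-0.0085,0,0,0,0,0.0065,0.017,-0.0085,0])

```text
time_s: 9.78
tcp_pos: [0.5725, 0.0942, 0.3708]
ee_rot: [[0.332, 0.843, -0.424], [0.943, -0.296, 0.152], [0.003, -0.45, -0.893]]
contact_force: [0.2, -0.6, 0.3]
finger_gap: 0.0
```

Emit:
jog_arm(deltas=[0,-2.5,-5.6,0,0,0,0,0,-2.5,-5.6,0,0,0,0,0,-2.5,-5.6,0,0,0,0])

```text
time_s: 10.03
tcp_pos: [0.5717, 0.0945, 0.37]
ee_rot: [[0.035, 0.894, -0.447], [0.999, -0.024, 0.031], [0.017, -0.448, -0.894]]
contact_force: [2.3, 0.0, 2.4]
finger_gap: -0.003
```

```bash
python3 -c "
from h import *
goal(.05,.12,-.08,25)"
```

```text
t 10.03 tip stand [-0.0773, 0.1787, 0.1974] gap -0.0 F [2.3 0.  2.4]
q [ 0.2  -0.15 -0.69  2.38  1.88  0.43 -0.7 ] tcp [0.572 0.094 0.37 ]
turn [-1.6  -2.28 -2.46] shift(goal axes) [-0.1295  0.0303  0.0718]
```

Emit:
jog_arm(deltas=[-0.2,-0.3,-0.3,-0.024,0,0,0,-0.2,-0.3,-0.3,-0.024,0,0,0,-0.2,-0.3,-0.3,-0.024,0,0,0,-0.2,-0.3,-0.3,-0.024,0,0,0,-0.2,-0.3,-0.3,-0.024,0,0,0,-0.2,-0.3,-0.3,-0.024,0,0,0,-0.2,-0.3,-0.3,-0.024,0,0,0,-0.2,-0.3,-0.3,-0.024,0,0,0])

```text
time_s: 10.7
tcp_pos: [0.5739, -0.0399, 0.3771]
ee_rot: [[0.0, 0.913, -0.407], [1.0, 0.001, 0.004], [0.004, -0.407, -0.913]]
contact_force: [-0.1, 0.2, -0.5]
finger_gap: 0.003
```

```bash
python3 -c "
from h import *
goal(-.015,.12,-.08,25);goal(-.015,.04,-.009)"
```

```text
t 10.7 tip stand [-0.0777, 0.0448, 0.2052] gap 0.0 F [-0.1  0.2 -0.5]
q [ 0.48 -0.18 -0.49  2.44  3.28  0.29 -1.78] tcp [ 0.574 -0.04   0.377]
turn [ 0.97 -0.7  -1.01] shift(goal axes) [-0.0601  0.0339  0.0779]
t 10.7 tip stand [-0.0777, 0.0448, 0.2052] gap 0.0 F [-0.1  0.2 -0.5]
q [ 0.48 -0.18 -0.49  2.44  3.28  0.29 -1.78] tcp [ 0.574 -0.04   0.377]
turn [ 0.97 -0.7  -1.01] shift(goal axes) [-0.0601  0.1321  0.1204]
```

Emit:
jog_arm(deltas=[0.2,-0.2,-0.2,-0.012,0.007,0.0155,0,0.2,-0.2,-0.2,-0.012,0.007,0.0155,0,0.2,-0.2,-0.2,-0.012,0.007,0.0155,0,0.2,-0.1,-0.2,-0.012,0.007,0.0155,0,0.2,0,-0.2,-0.012,0.007,0.0155,0])

```text
time_s: 11.12
tcp_pos: [0.5754, -0.064, 0.3528]
ee_rot: [[0.004, 0.914, -0.405], [1.0, -0.011, -0.016], [-0.02, -0.405, -0.914]]
contact_force: [0.4, 0.2, 0.3]
finger_gap: -0.006
```

```bash
python3 -c "
from h import *
goal(-.015,.045,-.013)
look('r1')"
```

```text
t 11.12 tip stand [-0.0767, 0.0204, 0.1809] gap -0.01 F [0.4 0.2 0.3]
q [ 1.18 -0.14 -1.05  2.44  3.56  0.42 -1.99] tcp [ 0.575 -0.064  0.353]
turn [ 1.1   0.44 -1.75] shift(goal axes) [-0.0359  0.1151  0.096 ]
```

View pics/r1.png

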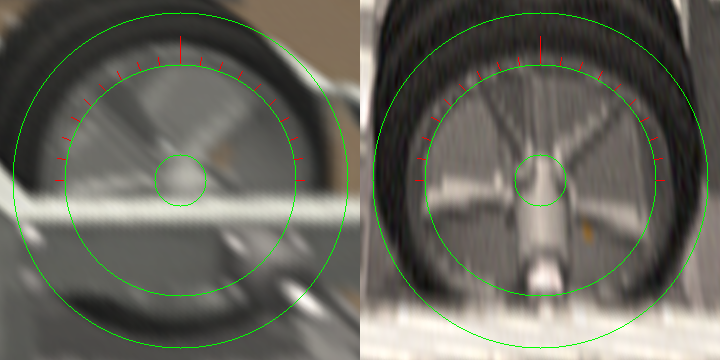

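Emit:
jog_arm(deltas=[0.3,0.1,-0.5,-0.005,0.012,-0.0055,0,0.3,0.1,-0.5,-0.005,0.012,-0.0055,0,0.3,0.1,-0.4,-0.005,0.013,-0.006,0])

```text
time_s: 11.47
tcp_pos: [0.6166, -0.0786, 0.3538]
ee_rot: [[-0.017, 0.908, -0.419], [1.0, 0.013, -0.012], [-0.005, -0.42, -0.908]]
contact_force: [-0.2, -0.2, 0.1]
finger_gap: 0.002
```

```bash
python3 -c "
from h import *
goal(-.015,.045,-.035)"
```

```text
t 11.47 tip stand [-0.0359, 0.0054, 0.1817] gap 0.0 F [-0.2 -0.2  0.1]
q [ 1.21  0.01 -1.09  2.34  3.49  0.36 -1.83] tcp [ 0.617 -0.079  0.354]
turn [ 0.19  0.18 -0.34] shift(goal axes) [-0.0205  0.0586  0.1235]
```

Emit:
jog_arm(deltas=[0,0,0,0,0.008,0.018,0,0,0,0,0,0.008,0.018,0,0,0,0,0,0.008,0.018,0])

```text
time_s: 11.72
tcp_pos: [0.6162, -0.0784, 0.2966]
ee_rot: [[-0.017, 0.908, -0.419], [1.0, 0.013, -0.012], [-0.005, -0.419, -0.908]]
contact_force: [0.2, -0.0, 0.4]
finger_gap: 0.007
```

```bash
python3 -c "
from h import *
goal(-.015,.045,-.035)"
```

```text
t 11.72 tip stand [-0.0363, 0.0056, 0.1245] gap 0.01 F [ 0.2 -0.   0.4]
q [ 1.08  0.19 -1.05  2.41  3.1   0.49 -1.36] tcp [ 0.616 -0.078  0.297]
turn [ 0.2   0.18 -0.33] shift(goal axes) [-0.0207  0.0348  0.0714]
```

Emit:
jog_arm(deltas=[0,0,0,0,0.008,0.018,0,0,0,0,0,0.008,0.018,0,0,0,0,-0.005,0.009,0.02,0,0,0,0,-0.005,0,0,0])

```text
time_s: 12.05
tcp_pos: [0.6173, -0.0828, 0.2409]
ee_rot: [[-0.027, 0.903, -0.429], [1.0, 0.027, -0.005], [0.008, -0.429, -0.903]]
contact_force: [-0.6, -0.1, -1.2]
finger_gap: -0.003
```

```bash
python3 -c "
from h import *
goal(-.015,.045,-.012)"
```

```text
t 12.05 tip stand [-0.0353, 0.0014, 0.0686] gap -0.0 F [-0.6 -0.1 -1.2]
q [ 1.19  0.49 -1.24  2.43  2.84  0.64 -0.91] tcp [ 0.617 -0.083  0.241]
turn [-0.42 -0.25  0.49] shift(goal axes) [-0.0162  0.0311  0.0117]
```

Emit:
jog_arm(deltas=[0,0,0,-0.004,0.011,0.004,0,0,0,0,-0.004,0.01,0.004,0,0,0,0,-0.004,0.01,0.004,0])

```text
time_s: 12.3
tcp_pos: [0.6425, -0.0971, 0.224]
ee_rot: [[-0.022, 0.907, -0.42], [1.0, 0.019, -0.012], [-0.003, -0.42, -0.907]]
contact_force: [-0.1, -0.4, -0.5]
finger_gap: 0.001
```

```bash
python3 -c "
from h import *
goal(.045,.042,-.009)"
```

```text
t 12.3 tip stand [-0.0104, -0.0135, 0.0518] gap 0.0 F [-0.1 -0.4 -0.5]
q [ 1.12  0.56 -1.16  2.39  2.87  0.68 -0.87] tcp [ 0.643 -0.097  0.224]
turn [ 0.13  0.21 -0.01] shift(goal axes) [0.0585 0.0054 0.0083]
```

Emit:
jog_arm(deltas=[0,0,0,0.006,0.0005,0.001,0,0,0,0,0.006,0.0005,0.001,0,0,0,0,0.006,0.0005,0.001,0,0,0,0,0.006,0.0005,0.001,0,0,0,0,0.006,0.0005,0.001,0,0,0,0,0.006,0.0005,0.001,0,0,0,0,0.006,0.0005,0.001,0,0,0,0,0.006,0.0005,0.001,0,0,0,0,0.006,0.0005,0.001,0,0,0,0,0.004,0,0,0])

```text
time_s: 13.13
tcp_pos: [0.6406, -0.0382, 0.2139]
ee_rot: [[-0.023, 0.907, -0.42], [1.0, 0.019, -0.013], [-0.004, -0.42, -0.908]]
contact_force: [0.1, 0.2, -0.0]
finger_gap: 0.0
```

```bash
python3 -c "
from h import *
goal(.045,.042,-.009)
look('r2')"
```

```text
t 13.13 tip stand [-0.011, 0.0454, 0.0418] gap 0.0 F [ 0.1  0.2 -0. ]
q [ 0.95  0.58 -1.16  2.43  2.71  0.83 -0.82] tcp [ 0.641 -0.038  0.214]
turn [0.18 0.23 0.  ] shift(goal axes) [-0.0004  0.0017 -0.0011]
```

View pics/r2.png

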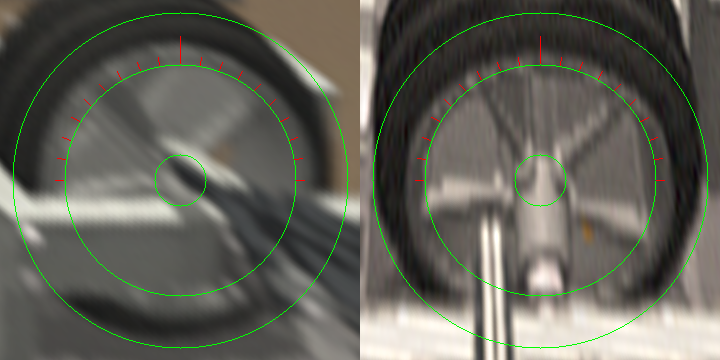

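The wheel didn't move and there was no contact force. In the top view the fingertip ends short of the spokes, so I'll measure it with depth.

Run:
```python
from h import *
d=np.load("pics/r2top.npy"); d0=np.load("pics/r1top.npy")
V,U=np.mgrid[120:240,260:420]
P=np.array([pt("top",d,u,v)-C for u,v in zip(U.ravel(),V.ravel())]); S=np.c_[P@ex,P@ey,P@ez]
ch=(np.abs(d-d0)[V,U]>.01).ravel()
F=S[ch&(S[:,1]>.0)&(S[:,1]<.09)&(S[:,2]>.02)&(S[:,2]<.2)]
F=F[np.argsort(-F[:,0])]; print(len(F)); print(F[:25].round(3))
# wheel surface points: front-facing spokes/rim
P=np.array([pt("top",d0,u,v)-C for u,v in zip(U.ravel(),V.ravel())]); S=np.c_[P@ex,P@ey,P@ez]
r=np.hypot(S[:,1],S[:,2]); m=(r>30)*0==0
m=(r>.03)&(r<.095)&(abs(S[:,0])<.04)
print(np.histogram(S[m,0],bins=np.arange(-.04,.041,.004)))
m2=m&(S[:,0]<-.005); th=np.degrees(np.arctan2(S[m2,1],S[m2,2])); print(np.histogram(th,bins=np.arange(-180,181,8)))
```

```text
Traceback (most recent call last):
  File "h.py", line 7, in pt
    f,cx,cy,R,t=cal(n); z=d[int(v),int(u)] if not np.isscalar(d) else d
                ~~~^^^
  File "h.py", line 4, in cal
    c=vision.get_calibration(n); f=240/np.tan(np.radians(c["vertical_fov"])/2)
ValueError: time passes only in moves, steps and waits
```

```bash
sed -i 's/^def cal(n):/from functools import lru_cache\n@lru_cache\ndef cal(n):/' h.py
python3 - <<'E'
from h import *
d=np.load("pics/r2top.npy"); d0=np.load("pics/r1top.npy")
V,U=np.mgrid[120:240,260:420]
g=lambda d:(lambda P:np.c_[P@ex,P@ey,P@ez])(np.array([pt("top",d,u,v)-C for u,v in zip(U.ravel(),V.ravel())]))
S=g(d)
ch=(np.abs(d-d0)[V,U]>.01).ravel()
F=S[ch&(S[:,1]>.0)&(S[:,1]<.09)&(S[:,2]>.02)&(S[:,2]<.2)]
F=F[np.argsort(-F[:,0])]; print(len(F)); print(F[:16].round(3).tolist())
S=g(d0); r=np.hypot(S[:,1],S[:,2])
m=(r>.03)&(r<.095)&(abs(S[:,0])<.04)
h,b=np.histogram(S[m,0],bins=np.arange(-.04,.041,.004)); print(dict(zip(b.round(3),h)))
m2=m&(S[:,0]<.012)&(S[:,0]>-.022); th=np.degrees(np.arctan2(S[m2,1],S[m2,2])); h,b=np.histogram(th,bins=np.arange(-180,181,8)); print([(int(x),int(y)) for x,y in zip(b,h) if y])
E
```

```text
1622
[[0.063, 0.01, 0.028], [0.053, 0.015, 0.028], [0.046, 0.002, 0.035], [0.042, 0.047, 0.036], [-0.0, 0.004, 0.133], [-0.005, 0.052, 0.133], [-0.011, 0.066, 0.122], [-0.012, 0.005, 0.144], [-0.013, 0.031, 0.134], [-0.014, 0.044, 0.132], [-0.016, 0.008, 0.023], [-0.017, 0.059, 0.128], [-0.018, 0.037, 0.12], [-0.02, 0.041, 0.1], [-0.022, 0.019, 0.048], [-0.041, 0.046, 0.063]]
{np.float64(-0.04): np.int64(0), np.float64(-0.036): np.int64(0), np.float64(-0.032): np.int64(0), np.float64(-0.028): np.int64(0), np.float64(-0.024): np.int64(94), np.float64(-0.02): np.int64(182), np.float64(-0.016): np.int64(139), np.float64(-0.012): np.int64(125), np.float64(-0.008): np.int64(81), np.float64(-0.004): np.int64(44), np.float64(-0.0): np.int64(9), np.float64(0.004): np.int64(2), np.float64(0.008): np.int64(0), np.float64(0.012): np.int64(0), np.float64(0.016): np.int64(0), np.float64(0.02): np.int64(0), np.float64(0.024): np.int64(0), np.float64(0.028): np.int64(0), np.float64(0.032): np.int64(0), np.float64(0.036): np.int64(50)}
[(-172, 2), (-164, 6), (-156, 6), (-148, 7), (-140, 1), (-132, 1), (-124, 10), (-116, 146), (-108, 24), (-52, 9), (-44, 77), (-36, 32), (-28, 5), (-20, 1), (4, 2), (12, 19), (20, 57), (28, 10), (36, 1), (68, 2), (76, 6), (84, 42), (92, 155), (100, 12), (116, 1), (124, 1), (132, 3), (140, 4), (148, 4), (156, 7), (164, 11), (172, 1)]
```

Run:
```python
from h import *
o=[]
for n,(a,b,w,h) in {"top":(300,150,100,75),"side":(235,150,100,75)}.items():
    im=cv2.imread(f"pics/r2{n}.png"); s=state(); R=np.array(s["ee_rot"]); p=np.array(s["tcp_pos"])
    c=cv2.resize(im[b:b+h,a:a+w],None,fx=8,fy=8,interpolation=cv2.INTER_CUBIC)[:,:800]
    for k,col in((.017,(0,0,255)),(0,(0,255,0)),(-.056,(255,0,0))):
        q=(proj(n,p+k*R[:,1])-[a,b]+.5)*8-.5; cv2.circle(c,tuple(q.astype(int).tolist()),4,col,2); print(n,k,q)
    o.append(cv2.resize(c,(600,450))[:300] if 0 else cv2.resize(c,(400,300)))
cv2.imwrite("pics/c2.png",cv2.resize(np.hstack(o),None,fx=1,fy=1))
```

```text
top 0.017 [326.45640371 198.75714248]
top 0 [329.04143432 244.79978341]
top -0.056 [337.80375128 400.86765019]
side 0.017 [331.25761834 359.04859391]
side 0 [366.69765949 356.23568181]
side -0.056 [486.71356849 346.70989706]
```

View pics/c2.png

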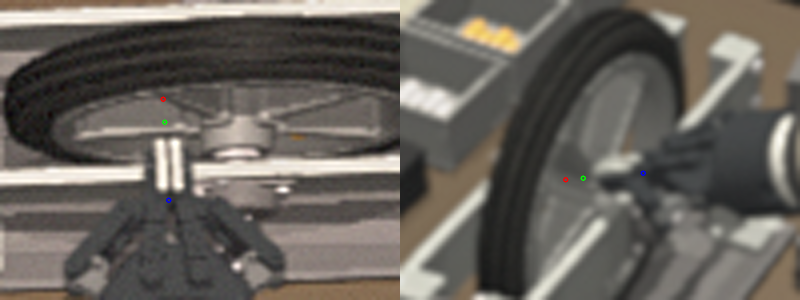

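The fingertips sit about 29 mm further back along the tool axis than TCP+tip_extent implies, and both cameras agree. I'll use an effective tip extent of -12 mm from here and redo the stroke.

Emit:
jog_arm(deltas=[0,0,0,-0.015,0,0,0,0,0,0,-0.015,0,0,0,0,0,0,-0.015,0,0,0,0,0,0,-0.015,0,0,0])

```text
time_s: 13.57
tcp_pos: [0.6421, -0.1002, 0.2144]
ee_rot: [[-0.022, 0.908, -0.419], [1.0, 0.018, -0.013], [-0.004, -0.419, -0.908]]
contact_force: [-0.1, 0.0, 0.1]
finger_gap: 0.002
```

```bash
sed -i 's/bot.tip_extent/TE/g; s/^TILT=25/TE=-.012/' h.py; python3 -c "
from h import *
goal(-.012,.045,-.006)"
```

```text
t 13.57 tip stand [-0.0372, -0.0166, 0.0545] gap 0.0 F [-0.1  0.   0.1]
q [ 1.12  0.6  -1.16  2.4   2.87  0.71 -0.84] tcp [ 0.642 -0.1    0.214]
turn [ 0.2   0.23 -0.07] shift(goal axes) [ 0.0047  0.0322 -0.0045]
```

Emit:
jog_arm(deltas=[0,0,0,0,0.011,-0.0015,0,0,0,0,0,0.011,-0.0015,0,0,0,0,0,0.01,-0.0015,0,0,0,0,0,0,0,0])

```text
time_s: 13.9
tcp_pos: [0.675, -0.0982, 0.2054]
ee_rot: [[-0.022, 0.908, -0.418], [1.0, 0.019, -0.012], [-0.003, -0.418, -0.908]]
contact_force: [0.5, 0.1, 0.4]
finger_gap: -0.003
```

Emit:
jog_arm(deltas=[0,0,0,0.005,0,0,0,0,0,0,0.005,0,0,0,0,0,0,0.005,0,0,0,0,0,0,0.005,0,0,0,0,0,0,0.005,0,0,0,0,0,0,0.005,0,0,0,0,0,0,0.005,0,0,0,0,0,0,0.005,0,0,0])

```text
time_s: 14.57
tcp_pos: [0.6719, -0.0621, 0.2042]
ee_rot: [[-0.015, 0.907, -0.42], [1.0, 0.011, -0.011], [-0.005, -0.42, -0.907]]
contact_force: [-0.0, -7.1, 0.0]
finger_gap: 0.003
```

```bash
python3 -c "
from h import *
goal(.052,.036,-.006)"
```

```text
t 14.57 tip stand [-0.0066, 0.021, 0.0442] gap 0.0 F [-0.  -7.1  0. ]
q [ 0.95  0.63 -1.11  2.36  2.76  0.8  -0.79] tcp [ 0.672 -0.062  0.204]
turn [ 0.14  0.12 -0.46] shift(goal axes) [0.0311 0.004  0.0072]
```

Emit:
jog_arm(deltas=[0,0,0,0.005,0.0005,0.001,0,0,0,0,0.005,0.0005,0.001,0,0,0,0,0.005,0.0005,0.001,0,0,0,0,0.005,0.0005,0.001,0,0,0,0,0.005,0.0005,0.001,0,0,0,0,0.005,0.0005,0.001,0,0,0,0,0.003,0,0.001,0])

```text
time_s: 15.15
tcp_pos: [0.6717, -0.0257, 0.1979]
ee_rot: [[-0.021, 0.908, -0.418], [1.0, 0.017, -0.013], [-0.005, -0.418, -0.908]]
contact_force: [1.0, -2.8, 1.7]
finger_gap: -0.002
```

```bash
cat >> h.py <<'E'
def spokes(tag,ylo=None):
    "fit spoke phase b (mod 72) from top depth, front faces"
    im,d=snap("top",tag); V,U=np.mgrid[140:215,290:400]
    f,cx,cy,R,t=cal("top"); z=d[V,U].ravel(); c=np.c_[(U.ravel()-cx)/f*z,(V.ravel()-cy)/f*z,z]
    P=(c-t)@R-C; S=np.c_[P@ex,P@ey,P@ez]; S=S[z>0]; r=np.hypot(S[:,1],S[:,2])
    S=S[(r>.03)&(r<.092)&(S[:,0]>-.022)&(S[:,0]<.012)]
    th=np.degrees(np.arctan2(S[:,1],S[:,2])); r=np.hypot(S[:,1],S[:,2])
    best=max(np.arange(0,72,.5),key=lambda b:np.sum(np.abs(r*np.sin(np.radians((th-b+36)%72-36)))<.007))
    h,bb=np.histogram(th,bins=np.arange(-180,181,6)); print("phase mod72",best,[(int(x)+3,int(y)) for x,y in zip(bb,h) if y>14])
E
python3 -c "
from h import *
goal(.052,.036,-.006); spokes('d1')"
```

```text
t 15.15 tip stand [-0.006, 0.0572, 0.0379] gap -0.0 F [ 1.  -2.8  1.7]
q [ 0.85  0.65 -1.1   2.37  2.69  0.88 -0.78] tcp [ 0.672 -0.026  0.198]
turn [ 0.29  0.23 -0.13] shift(goal axes) [-0.0052  0.0007  0.0018]
phase mod72 69.0 [(-147, 34), (-141, 27), (-75, 75), (-69, 85), (-63, 30), (-3, 21), (3, 16), (45, 20), (51, 18), (57, 32), (63, 40)]
```

Emit:
jog_arm(deltas=[0,0,0,-0.004,-0.01,0,0,0,0,0,-0.002,-0.015,0,0,0,0,0,0,-0.015,-0.001,0,0,0,0,-0.022,0,0,0,0,0,0,-0.022,0,0,0,0,0,0,-0.022,0,0,0,0,0,0,-0.022,0,0,0,0,0,0,0,0,0,0])

```text
time_s: 15.87
tcp_pos: [0.6379, -0.1247, 0.2146]
ee_rot: [[-0.017, 0.907, -0.421], [1.0, 0.014, -0.01], [-0.003, -0.421, -0.907]]
contact_force: [0.4, -0.6, 0.3]
finger_gap: -0.002
```

```bash
python3 -c "
from h import *
goal(-.04,.043,-.006)"
```

```text
t 15.87 tip stand [-0.0418, -0.041, 0.0546] gap -0.0 F [ 0.4 -0.6  0.3]
q [ 1.25  0.69 -1.26  2.38  2.83  0.68 -0.69] tcp [ 0.638 -0.125  0.215]
turn [ 0.09  0.07 -0.28] shift(goal axes) [ 0.001   0.0374 -0.0046]
```

Emit:
jog_arm(deltas=[0,0,0,0,0.013,-0.0015,0,0,0,0,0,0.012,-0.0015,0,0,0,0,0,0.012,-0.0015,0,0,0,0,0,0,0,0])

```text
time_s: 16.2
tcp_pos: [0.6749, -0.1179, 0.204]
ee_rot: [[-0.025, 0.907, -0.42], [1.0, 0.021, -0.013], [-0.003, -0.42, -0.908]]
contact_force: [-0.7, -0.2, 0.1]
finger_gap: 0.001
```

Emit:
jog_arm(deltas=[0,0,0,0.005,0,0,0,0,0,0,0.005,0,0,0,0,0,0,0.005,0,0,0,0,0,0,0.005,0,0,0,0,0,0,0.005,0,0,0,0,0,0,0.005,0,0,0,0,0,0,0.005,0,0,0,0,0,0,0.005,0,0,0,0,0,0,0.005,0,0,0,0,0,0,0.005,0,0,0])

```text
time_s: 17.03
tcp_pos: [0.6719, -0.0726, 0.2028]
ee_rot: [[-0.016, 0.907, -0.422], [1.0, 0.012, -0.011], [-0.005, -0.422, -0.907]]
contact_force: [-2.5, -7.1, -1.8]
finger_gap: -0.002
```

```bash
python3 -c "
from h import *
goal(.056,.038,-.006)"
```

```text
t 17.03 tip stand [-0.0068, 0.0104, 0.0428] gap -0.0 F [-2.5 -7.1 -1.8]
q [ 1.04  0.71 -1.21  2.35  2.72  0.8  -0.67] tcp [ 0.672 -0.073  0.203]
turn [ 0.06  0.15 -0.39] shift(goal axes) [0.0456 0.0028 0.004 ]
```

Emit:
jog_arm(deltas=[0,0,0,0.005,0.0005,0.0005,0,0,0,0,0.005,0.0005,0.0005,0,0,0,0,0.005,0.0005,0.0005,0,0,0,0,0.005,0,0.0005,0,0,0,0,0.005,0,0.0005,0,0,0,0,0.005,0,0.0005,0,0,0,0,0.005,0,0.0005,0,0,0,0,0.005,0,0.0005,0,0,0,0,0.005,0,0,0])

```text
time_s: 17.78
tcp_pos: [0.6716, -0.0252, 0.1999]
ee_rot: [[-0.02, 0.908, -0.419], [1.0, 0.017, -0.013], [-0.005, -0.419, -0.908]]
contact_force: [0.9, -3.9, 1.5]
finger_gap: -0.002
```

```bash
python3 -c "
from h import *
goal(.056,.038,-.006); spokes('d2')"
```

```text
t 17.78 tip stand [-0.0061, 0.0578, 0.0399] gap -0.0 F [ 0.9 -3.9  1.5]
q [ 0.91  0.72 -1.21  2.37  2.64  0.91 -0.67] tcp [ 0.672 -0.025  0.2  ]
turn [ 0.23  0.23 -0.15] shift(goal axes) [-0.0018  0.0009  0.0017]
phase mod72 67.5 [(-147, 44), (-81, 17), (-75, 92), (-69, 75), (-3, 21), (45, 17), (51, 19), (57, 30), (63, 34)]
```

Emit:
jog_arm(deltas=[0,0,0,-0.004,-0.01,0,0,0,0,0,-0.002,-0.015,0,0,0,0,0,0,-0.015,0,0,0,0,0,-0.019,0,0,0,0,0,0,-0.019,0,0,0,0,0,0,-0.019,0,0,0,0,0,0,-0.018,0,0,0,0,0,0,0,0,0,0])

```text
time_s: 18.5
tcp_pos: [0.6369, -0.1093, 0.2157]
ee_rot: [[-0.019, 0.907, -0.422], [1.0, 0.016, -0.011], [-0.003, -0.422, -0.907]]
contact_force: [-0.2, -0.1, -0.4]
finger_gap: -0.001
```

```bash
python3 -c "
from h import *
goal(-.023,.038,-.012)"
```

```text
t 18.5 tip stand [-0.0426, -0.0256, 0.0558] gap -0.0 F [-0.2 -0.1 -0.4]
q [ 1.24  0.71 -1.3   2.4   2.77  0.72 -0.64] tcp [ 0.637 -0.109  0.216]
turn [ 0.06  0.11 -0.18] shift(goal axes) [0.0026 0.0352 0.0032]
```

Emit:
jog_arm(deltas=[0,0,0,0,0,0.003,0,0,0,0,0,0.012,0,0,0,0,0,0,0.012,0,0,0,0,0,0,0.011,0,0,0,0,0,0,0,0,0])

```text
time_s: 18.92
tcp_pos: [0.6691, -0.1037, 0.1989]
ee_rot: [[-0.025, 0.907, -0.42], [1.0, 0.022, -0.013], [-0.003, -0.42, -0.907]]
contact_force: [-0.5, -0.3, 0.6]
finger_gap: -0.002
```

Emit:
jog_arm(deltas=[0,0,0,0.004,0,0,0,0,0,0,0.004,0,0,0,0,0,0,0.004,0,0,0,0,0,0,0.004,0,0,0,0,0,0,0.004,0,0,0,0,0,0,0.003,0,0,0,0,0,0,0.003,0,0,0,0,0,0,0,0,0,0])

```text
time_s: 19.58
tcp_pos: [0.6669, -0.0809, 0.1993]
ee_rot: [[-0.019, 0.907, -0.42], [1.0, 0.015, -0.013], [-0.005, -0.42, -0.908]]
contact_force: [-2.0, -3.5, 0.7]
finger_gap: -0.003
```

```bash
python3 -c "
from h import *
goal(.009,.038,-.012); spokes('d3')"
```

```text
t 19.58 tip stand [-0.012, 0.0021, 0.0393] gap -0.0 F [-2.  -3.5  0.7]
q [ 1.09  0.76 -1.25  2.36  2.72  0.81 -0.61] tcp [ 0.667 -0.081  0.199]
turn [ 0.17  0.25 -0.21] shift(goal axes) [0.0069 0.0005 0.0013]
phase mod72 17.0 [(-123, 87), (-117, 25), (-51, 72), (-45, 51), (15, 25), (75, 19), (81, 81), (87, 90), (153, 17), (159, 28)]
```

Emit:
jog_arm(deltas=[0,0,0,0.004,0,0,0,0,0,0,0.003,0,0,0,0,0,0,0,0,0,0])

```text
time_s: 19.88
tcp_pos: [0.6669, -0.0742, 0.1989]
ee_rot: [[-0.019, 0.907, -0.42], [1.0, 0.015, -0.012], [-0.005, -0.421, -0.907]]
contact_force: [0.5, -2.4, -0.5]
finger_gap: 0.001
```

```bash
python3 -c "
from h import *
goal(.009,.038,-.012); spokes('d4'); look('r4')"
```

```text
t 19.88 tip stand [-0.0118, 0.0089, 0.0389] gap 0.0 F [ 0.5 -2.4 -0.5]
q [ 1.07  0.76 -1.25  2.36  2.71  0.82 -0.61] tcp [ 0.667 -0.074  0.199]
turn [ 0.13  0.21 -0.21] shift(goal axes) [0.0002 0.0002 0.0009]
phase mod72 27.5 [(-117, 42), (-111, 101), (-105, 18), (-45, 19), (-39, 72), (-33, 27), (21, 30), (27, 25), (87, 25), (93, 117), (99, 49)]
```

View pics/r4.png

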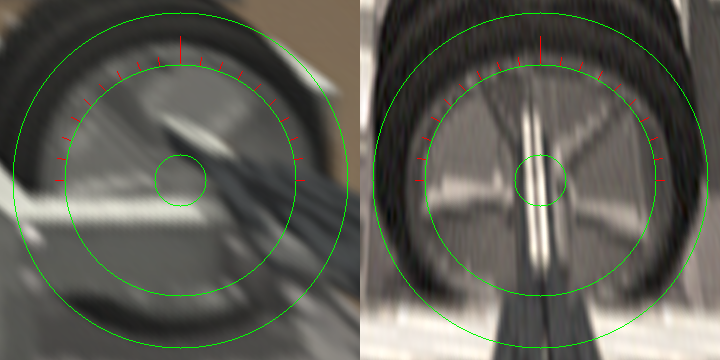

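Emit:
jog_arm(deltas=[0,0,0,0.003,0,0,0,0,0,0,0.0025,0,0,0,0,0,0,0,0,0,0])

```text
time_s: 20.28
tcp_pos: [0.6673, -0.0685, 0.1992]
ee_rot: [[-0.02, 0.907, -0.42], [1.0, 0.016, -0.012], [-0.004, -0.42, -0.908]]
contact_force: [1.6, -4.1, -0.6]
finger_gap: 0.004
```

```bash
python3 -c "
from h import *
goal(.009,.038,-.012); spokes('d5')"
```

```text
t 20.28 tip stand [-0.0113, 0.0145, 0.0392] gap 0.0 F [ 1.6 -4.1 -0.6]
q [ 1.06  0.76 -1.25  2.37  2.7   0.83 -0.62] tcp [ 0.667 -0.069  0.199]
turn [ 0.18  0.2  -0.17] shift(goal axes) [-0.0055 -0.0001  0.0014]
phase mod72 35.0 [(-105, 120), (-99, 43), (-33, 62), (-27, 32), (27, 25), (33, 36), (99, 87), (105, 94)]
```

Emit:
jog_arm(deltas=[0,0,0,-0.005,0,0,0,0,0,0,0,-0.012,0,0,0,0,0,0,-0.015,0,0,0,0,0,0,-0.015,0,0,0,0,0,0,-0.02,0,0,0,0,0,0,-0.02,0,0,0,0,0,0,-0.02,0,0,0,0,0,0,0,0])

```text
invalid input
```

```bash
cat > sym.py <<'E'
from h import *
def sym(tag):
    d=np.load(f"pics/{tag}.npy"); V,U=np.mgrid[140:215,290:400]
    f,cx,cy,R,t=cal("top"); z=d[V,U].ravel(); c=np.c_[(U.ravel()-cx)/f*z,(V.ravel()-cy)/f*z,z]
    # centre from yaw-consistent axle; wheel y-centre from tyre extent
    P=(c-t)@R-C; S=np.c_[P@ex,P@ey,P@ez][z>0]; r=np.hypot(S[:,1],S[:,2])
    T=S[(r<.15)&(r>.1)&(abs(S[:,0])<.03)&(S[:,2]>0)]; print("tyre y range",np.percentile(T[:,1],[.5,99.5]).round(4))
    S=S[(r>.03)&(r<.092)&(S[:,0]>-.024)&(S[:,0]<.012)]; th=np.degrees(np.arctan2(S[:,1],S[:,2]))
    for lo,hi in((-125,-80),(80,125),(-50,-15),(15,50)):
        m=(th>lo)&(th<hi); print(lo,hi,m.sum(),np.median(th[m]).round(1),th[m].mean().round(1))
E
python3 -c "
from sym import *
goal(.009,.038,-.012); spokes('d6'); look('r6'); sym('d6')"
```

```text
t 20.33 tip stand [-0.0112, 0.0149, 0.0394] gap 0.0 F [ 1.2 -4.8 -0.3]
q [ 1.06  0.76 -1.25  2.37  2.7   0.83 -0.62] tcp [ 0.667 -0.068  0.199]
turn [ 0.19  0.22 -0.12] shift(goal axes) [-0.0059 -0.0001  0.0016]
phase mod72 35.5 [(-111, 15), (-105, 120), (-99, 49), (-33, 50), (-27, 35), (-21, 15), (27, 25), (33, 36), (99, 74), (105, 107)]
tyre y range [-0.0845  0.1392]
-125 -80 192 -103.8 -103.5
80 125 203 102.4 102.0
-50 -15 117 -30.6 -30.3
15 50 84 30.3 29.4
```

View pics/r6.png

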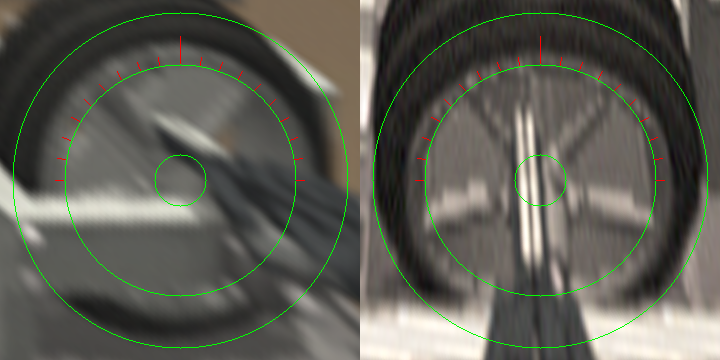

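The rectified view shows the spokes symmetric about vertical, at about ±36° and ±103°, and the brass stem is gone from the bottom. The withdraw call was refused because one row was missing a number, so I'll send it again.

Emit:
jog_arm(deltas=[0,0,0,-0.005,0,0,0,0,0,0,0,-0.012,0,0,0,0,0,0,-0.015,0,0,0,0,0,0,-0.015,0,0,0,0,0,0,-0.02,0,0,0,0,0,0,-0.02,0,0,0,0,0,0,-0.02,0,0,0,0,0,0,0,0,0])

```text
time_s: 21.15
tcp_pos: [0.606, -0.0847, 0.2537]
ee_rot: [[-0.03, 0.898, -0.439], [1.0, 0.025, -0.017], [-0.005, -0.439, -0.898]]
contact_force: [-0.1, 0.6, -1.8]
finger_gap: 0.001
```

```bash
python3 -c "
from sym import *
goal(.009,.038,-.012); spokes('d7'); look('r7'); sym('d7')
im=cv2.imread('pics/r7side.png'); c=cv2.resize(im[140:230,235:335],None,fx=6,fy=6,interpolation=2); 
for y,z in((0,.074),(0,.097)):
    q=(proj('side',W(0,y,z))-[235,140])*6; print(q); cv2.circle(c,tuple(q.astype(int).tolist()),14,(0,0,255),1)
cv2.imwrite('pics/c7.png',c)"
```

```text
t 21.15 tip stand [-0.0728, -0.0005, 0.094] gap 0.0 F [-0.1  0.6 -1.8]
q [ 1.33  0.53 -1.41  2.44  2.72  0.61 -0.74] tcp [ 0.606 -0.085  0.254]
turn [-1.04  0.45  0.33] shift(goal axes) [0.0094 0.0788 0.0248]
phase mod72 36.0 [(-105, 130), (-99, 43), (-33, 54), (-27, 38), (27, 31), (33, 44), (99, 82), (105, 94)]
tyre y range [-0.0845  0.1431]
-125 -80 191 -103.6 -103.6
80 125 200 102.2 101.7
-50 -15 116 -30.7 -30.3
15 50 98 30.8 30.4
[270.92567617 218.15076583]
[268.86495158 180.3405043 ]
```

View pics/c7.png

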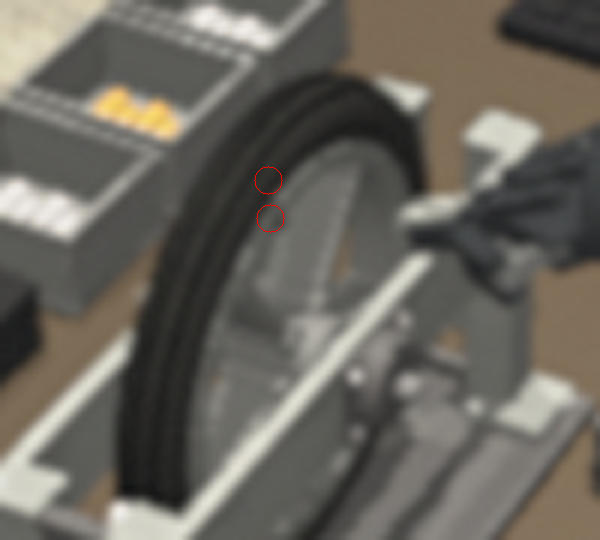

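Emit:
jog_arm(deltas=[0,0,0,0,-0.006,-0.013,0,0,0,0,0,-0.006,-0.013,0,0,0,0,0,0,0,0,0,0,0,0,0,0,0,0,0,0,0,0,0,0])

```text
time_s: 21.72
tcp_pos: [0.6072, -0.0823, 0.2802]
ee_rot: [[-0.032, 0.898, -0.439], [0.999, 0.029, -0.013], [0.001, -0.439, -0.898]]
contact_force: [0.1, 0.4, -0.4]
finger_gap: -0.0
```

```bash
python3 -c "
from sym import *
goal(.009,.038,-.012); spokes('d8'); sym('d8'); a=np.load('pics/d8.npy'); s=state(); print(np.abs(s['dq']).max(),s['contact_force'],s['time_s']); bot.finish_job()"
```

```text
t 21.72 tip stand [-0.0715, 0.0018, 0.1204] gap -0.0 F [ 0.1  0.4 -0.4]
q [ 1.38  0.39 -1.41  2.41  2.82  0.5  -0.93] tcp [ 0.607 -0.082  0.28 ]
turn [-1.07  0.23  0.61] shift(goal axes) [0.0071 0.0888 0.0493]
phase mod72 35.0 [(-111, 15), (-105, 119), (-99, 50), (-33, 57), (-27, 34), (27, 31), (33, 44), (99, 84), (105, 96)]
tyre y range [-0.0844  0.1392]
-125 -80 189 -103.7 -103.5
80 125 198 102.1 102.1
-50 -15 112 -30.9 -30.5
15 50 96 31.0 30.6
0.010554289917101 [ 0.55173263 -0.57188036 -0.31991545] 21.7667
the job is handed in; nothing more can be done
```

I pushed the wheel about +154° anticlockwise with the closed fingertips in three spoke strokes. That should put the valve stem at the top, and I handed the job in at 21.8 s. `finish_job` reported no verdict.

**Last checks**
- **Valve angle:** the spokes lie symmetrically about vertical, with a fitted spoke phase of 35–36° against the ideal 36°. That puts the valve within about 1° of straight up.
- **Standing still:** the spoke angles did not change between the readings before and after the fingers withdrew.
- **Robot clear:** the fingers are about 50 mm in front of the wheel, and the contact force is at noise level (under 1 N).
- **Pushing force:** about 3–7 N during the strokes.

**What failed, disagreed or went unchecked**
- **Valve not seen directly:** at the top the tyre hides the stem from both cameras. I inferred its position from the spoke pattern, the start angle of about 207° and the tracked strokes. The stem had also gone from its earlier spot near the bottom.
- **Fingertip position:** the fingertips appeared about 29 mm further back than TCP plus `tip_extent` implies, so the first stroke missed the spokes. I used an effective value of -12 mm after that, and contact was as expected.
- **Arm path:** my first approach ran into joint limits, so I came in again from the left. One withdraw call was refused for a missing number and sent again.
- **Tools and gauges:** I did not measure them again at the end. I kept the arm clear of them and saw no contact force that suggested a touch.

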